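# Fetch the brake adjuster from behind the things in the parts tray

### The job

The steel brake adjuster lies at the back (the far end from the robot) of the dark green parts tray, hemmed in by the yellow oil bottle, the orange patch-kit box and the blue pill-shaped parts box. Stand those three upright on the black rubber mat and let go of them, then lay the adjuster flat in the steel dish, then stand the three back in the tray where each stood before, upright and, for the two boxes, square across the tray as they were. Leave the spanner, the red tire lever and the green bell where they lie, and tip nothing over.

Things in the scene. Friction and masses are not known exactly. Their poses are not given: they have to be found in the camera images.
- oil_bottle: Yellow plastic oil bottle with a black nozzle, standing upright, 104 mm high, 150 g (hidden variation of all masses here: 0.8 to 1.25 times). Straight round body 44 mm in diameter up to 76 mm height, then a shoulder and the thin nozzle. Origin: centre of its underside, z up. It stands foremost in the tray, 6 mm in front of the patch box; room for fingers only at its left and right (tray y).
- patch_box: Orange plastic patch-kit box standing on edge: 28 mm thick (its x), 84 mm long (its y), 80 mm high, 130 g. Origin: centre of its underside, z up. It stands across the tray behind the oil bottle and about 5 mm in front of the parts box, which is 26 mm lower, so that its upper part can be gripped across the 28 mm once the bottle is gone.
- parts_box: Translucent blue pill-shaped parts box with closed lid: 36 mm wide with flat sides (its x), 84 mm long with round ends (its y), 54 mm high, 120 g. Origin: centre of its underside, z up. It stands across the tray behind the patch box and about 6 mm in front of the adjuster, which is 32 mm lower, so that its upper part can be gripped across the 36 mm once the patch box is gone.
- adjuster: Bare steel star-wheel brake adjuster lying level, 110 mm long along its y, 170 g; its fork ends are 22 mm wide (x) and 22 mm high. Between them is a sleeve 18 mm wide with its axis 11 mm up, from y = -27 to +35 mm, to be gripped across its x; balance point within 3 mm of y = 0. Origin: middle of its underside, z up. It lies across the tray at the back, with about 31 mm between it and the tray's back wall.
- tray: Dark green sheet-steel parts tray, fixed, 204 mm deep (its x, pointing away from the robot to the back wall) and 132 mm wide (its y). Walls 3 mm, floor 3 mm thick, sides and back 30 mm high, front lip 12 mm high. Origin: centre of its underside, z up. As found, the oil bottle stands about at x = -58, the patch box at -16, the parts box at +21 and the adjuster at +56 mm, near y = 0.
- mat: Black ribbed rubber mat, fixed, 230 mm (x) by 190 mm (y), 3 mm thick. Origin: centre of its underside, z up. The spanner lies along its far edge, about at x = +90 mm; the rest is free.
- dish: Open rectangular steel parts dish, fixed, 100 mm (x) by 170 mm (y), walls and floor 3 mm thick, rim 18 mm high. Origin: centre of its underside, z up.
- spanner: Chrome spanner 160 mm long lying across the far part of the mat; origin near its middle. To be left alone.
- bell: Green plastic bicycle bell, dome 54 mm in diameter, 47 mm high, standing on the flap on the robot's side of the dish; origin: centre of its underside. To be left alone.
- tire_lever: Red steel tire lever, 190 mm long (its x), 20 mm wide and 6 mm thick, lying on the flap beyond the dish, along the dish's far long side; origin: middle of its underside. To be left alone.
There are look-alikes about, which are no part of the job. Of the things like the oil_bottle, leave any that is pink; of the rest the larger one is meant.

How it is judged:
By the outcome, as a careful person would: the job done as asked, in the order asked, and still so for the second after the job is handed in, with the robot touching nothing.
It also fails if it takes over 144 s, if anything falls off the work surface, if the arm or the gripper's body presses on something with over 40 N, if the wrist force passes 120 N, or if a joint passes its speed limit or range.

### The arm

A 6-joint arm with a two-finger parallel gripper is mounted at the origin on the work surface. World frame = base frame: x ahead of the robot, y to its left, z up, the work surface at z = 0. Lengths are in mm, angles in degrees, forces in N, time in s.
With the tool pointing down it reaches from about 275 to 750 mm from the base axis. Payload 10.2 kg.
Tool frame: the origin (TCP) lies at the centre of the arm's flange, where the gripper is bolted on; the fingertips stand 173 mm ahead of it and the grasp point (between the pads) lies 155 mm ahead of it (ctrl.grip_depth is the distance from the TCP to the grasp point, in mm); x points along the fingers, y is the direction in which the jaws open and shut, and the axes are right-handed (so a half turn about x gives the same grasp; the last joint's range is limited). The gripper opens to 85 mm and grips with 20 to 120 N. Pads are 22 mm wide; open, the fingers measure 114 mm over their backs; the gripper's body (76 mm by 85 mm) begins 54 mm behind the grasp point. The pads swing forward as they close: fully open they stand 13 mm farther back than shut.
Start: joints at [52.861, 17.928, 85.812, -0, 76.261, -12.8], TCP at [216.386, 478.34, 404.694] pointing down, gripper open.
Joint ranges: [-168.41, 168.41], [-55.51, 124.54], [10.69, 146.95], [-70.63, 250.63], [1, 178], [-165.06, 165.06]. Speed limits (degrees/s): [136.94, 136.94, 172.46, 180, 180, 180].

### API

Orientations are given as [roll, pitch, yaw] about the fixed x, y, z axes, in that order (R = Rz(yaw) Ry(pitch) Rx(roll)).
In Python, from workcell import ctrl, camera, camera_info, job, look_for, tip_of gives the robot as it stands.
- The arm moves only by the shell command python3 -m creep 'ROWS' [FORCE]. ROWS is JSON, a list of rows, each a list of 3 entries, a list of its own where there are three numbers: the shift along the world's x, y, z in mm, then the turn, a rotation vector about the world's x, y, z in degrees, then the opening, from 0 (shut) to 1 (fully open). A call has 1 to 12 rows; each row shifts and turns the commanded pose from where the row before left it; what a row does not reach is not made up. A row lasts 1/8 s, in which the tool goes at most 62.5 mm and 10.7 degrees, less where a joint would pass 70% of its speed; a pose out of reach is approached as far as the arm can. A call is refused whole if a number of a shift passes 62.5 or a number of a turn 10.7, either way. A call with a gripper value outside its range is refused whole. The fingers move at their own pace and stop on an object; FORCE is the grip in N (left out, the last holds). Time passes only in rows, so rows that do not move let the fingers close. It gives the time, the measured TCP pose, the force and the opening at its end, in the units of the state.
- ctrl.state(): the state, without advancing time (a new reading comes with each control period).
- camera(name): name is "side" or "top"; returns the picture (480x640x3 uint8, red, green, blue); there is no depth.
- camera_info(name): a dict with "fx", "fy", "cx", "cy" (pixels), "R" (3x3) and "t" (3): a world point X has camera coordinates R X + t. Camera axes: x right, y down, z forward; pixel columns grow to the right and rows downward; lengths in mm; the calibration is good to about 2 mm. A picture is of the moment at which its call begins. camera_info takes no time and is no camera call.
- job.finish_job(): hands the job in, once; it reports no verdict.
Trained networks look in the newest picture that a camera, given by its name, has taken for a name from the list of things; names that differ only in an ending like _2 or _b are one class to them, and where a whole thing is asked for, a point or a joint stands for the part that bears it (a point fixed in the world has none). Each returns a list of dicts, best first, with "p" (0 to 1); they miss things now and then, are a little off and sometimes report something else, mostly with a low value. They report only what shows in the picture. A call takes as long as a camera call. They do not tell look-alikes from the thing itself.
- look_for(camera, target): "centre" ([column, row] in pixels, amid what is visible of it).
- tip_of(camera, target): "centre" ([column, row] in pixels: a listed point, or the origin of a listed thing).
The state is a dict: "t": time; "joints": joint angles; "qd": joint speeds; "joint_torque": joint torques, N m; "tcp_pos": TCP position; "tool_rot": TCP orientation; "wrist_force": force on the tool from outside, world axes, zero at the start; "moment": the same for the moment, N m; "gripper_width": finger opening in mm.
Only numpy, scipy, OpenCV 4.12 (cv2) and the standard library are available. Lean on these libraries where they do the work, as an engineer would, in place of code of your own. Each camera call takes 0.05 s, during which the arm holds its last target. There are 200 camera calls.

## Working session

There is one attempt and no reset: what is moved stays moved. The work goes in short steps, Python scripts to look and compute and a shell command to move; the robot and the scene stay as the last step left them, time stands still between calls to the robot, and variables do not carry over. Pictures are saved under pics/ and viewed, about 12 in all and at most 16, crops included, and the job is handed in when it is done.

```bash
mkdir -p pics; ls; python3 - <<'E'
from workcell import ctrl,camera,camera_info,look_for,tip_of
import cv2,numpy as np
print(ctrl.state()); print(ctrl.grip_depth)
ims=[]
for n in("top","side"):
    im=camera(n); cv2.imwrite(f"pics/{n}0.png",im[:,:,::-1])
    ci=camera_info(n); R=np.array(ci["R"]);t=np.array(ci["t"]); print(n,ci["fx"],ci["cx"],ci["cy"],"cam",-R.T@t,"R",R.round(3).tolist())
    for o in "oil_bottle patch_box parts_box adjuster tray mat dish spanner bell tire_lever".split():
        print(o,[(np.round(d["centre"]).tolist(),round(d["p"],2)) for d in tip_of(n,o)[:4]])
E
```

```text
pics
{'t': 0.0, 'joints': array([ 5.28597778e+01,  1.79602846e+01,  8.58535108e+01, -2.66394894e-03,
        7.62593568e+01, -1.28002416e+01]), 'qd': array([ 0.08994468, -0.01961848, -0.00367286,  0.12314692, -0.04222041,
        0.02626205]), 'joint_torque': array([-2.76454348e-04, -4.12270188e+01, -2.59737736e+01, -2.26101497e-04,
        4.12817331e-03,  1.62593147e-05]), 'tcp_pos': array([216.37685346, 478.30201648, 404.13069609]), 'tool_rot': array([-100.77491836,   89.92680215, -125.11426456]), 'wrist_force': array([-0.68270765, -0.7007693 ,  0.21904274]), 'moment': array([-0.01743654,  0.01173273,  0.01872108]), 'gripper_width': 85.49629552396985}
154.70000000000002
top 618.0581120141188 335.08690416586336 231.2187253996715 cam [ 451.40725532  -12.20675632 1170.25800884] R [[0.029, -1.0, 0.003], [-0.997, -0.029, -0.074], [0.074, -0.001, -0.997]]
oil_bottle [([334.0, 245.0], 0.91), ([173.0, 194.0], 0.68), ([367.0, 309.0], 0.56), ([313.0, 304.0], 0.55)]
patch_box [([332.0, 228.0], 0.61)]
parts_box [([336.0, 208.0], 0.56)]
adjuster [([325.0, 190.0], 0.82), ([334.0, 245.0], 0.69)]
tray []
mat [([174.0, 246.0], 0.71)]
dish [([480.0, 242.0], 0.89)]
spanner [([170.0, 194.0], 0.66)]
bell [([484.0, 300.0], 0.69)]
tire_lever [([494.0, 203.0], 0.91)]
side 460.27883122022916 320.88209090918525 241.61219830784358 cam [ 134.10482327 -392.97880234  716.56216926] R [[0.723, -0.69, -0.013], [-0.543, -0.556, -0.629], [0.427, 0.462, -0.777]]
oil_bottle [([271.0, 280.0], 0.98), ([306.0, 316.0], 0.85), ([328.0, 260.0], 0.83), ([260.0, 161.0], 0.61)]
patch_box [([341.0, 242.0], 0.64)]
parts_box [([355.0, 238.0], 0.71), ([445.0, 349.0], 0.51)]
adjuster [([365.0, 224.0], 0.45)]
tray [([343.0, 242.0], 0.74), ([417.0, 393.0], 0.53)]
mat [([235.0, 186.0], 0.64)]
dish [([445.0, 350.0], 0.75)]
spanner [([255.0, 158.0], 0.7)]
bell [([415.0, 397.0], 0.88), ([343.0, 241.0], 0.61)]
tire_lever [([492.0, 332.0], 0.78)]
```

```bash
python3 - <<'E'
import cv2
for n,(x,y,w,h) in dict(top=(120,120,400,300),side=(170,110,400,300)).items():
    im=cv2.imread(f"pics/{n}0.png")[y:y+h,x:x+w]
    cv2.imwrite(f"pics/{n}0c.png",cv2.resize(im,(800,600),interpolation=cv2.INTER_CUBIC))
E
```

```text
(no output)
```

View pics/top0c.png

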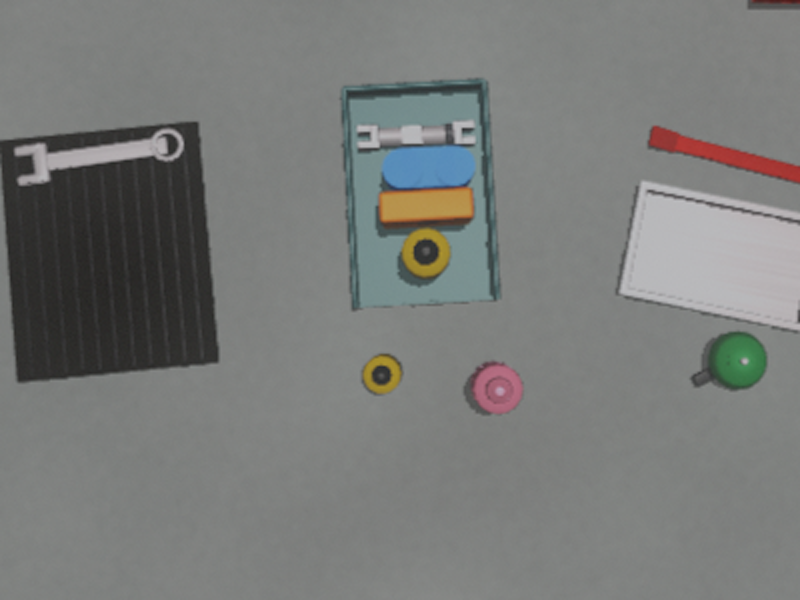

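View pics/side0c.png

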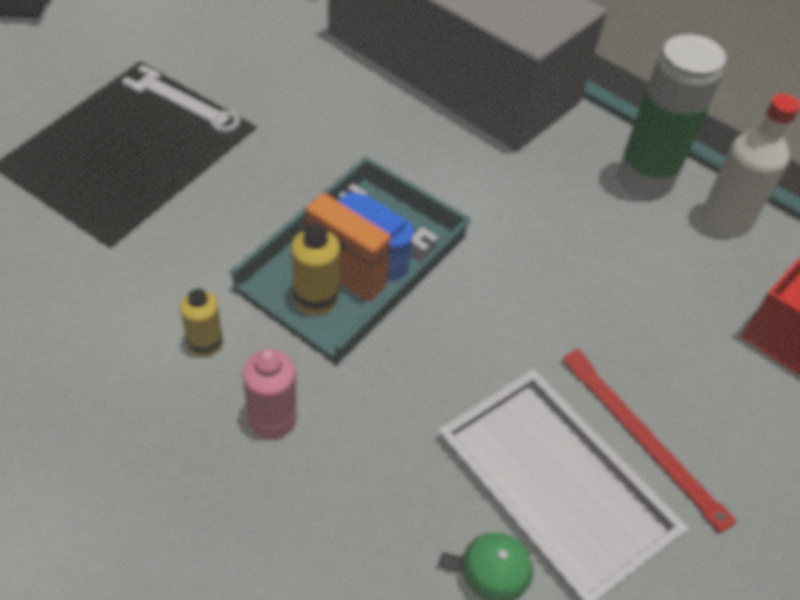

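Top crop: the tray holds, back to front, the adjuster (325,187), blue box (335,204), orange box (333,223) and yellow bottle (333,246). Candidate bottles in the top view are the large yellow one in the tray (333,246), a small yellow one outside (310,307) and a pink one (369,314). The one meant is the larger yellow one in the tray, just in front of the orange box; both enlarged crops agree. The spanner lies at the far edge of the mat, and the bell and lever are beside the dish.

```bash
cat > h.py <<'E'
import numpy as np,cv2
from workcell import ctrl,camera,camera_info
CI={n:camera_info(n) for n in("top","side")}
def proj(n,X):
    c=CI[n];p=np.atleast_2d(X)@np.array(c["R"]).T+np.array(c["t"])
    return np.c_[c["fx"]*p[:,0]/p[:,2]+c["cx"],c["fy"]*p[:,1]/p[:,2]+c["cy"]]
def ray(n,uv):
    c=CI[n];R=np.array(c["R"]);d=R.T@np.array([(uv[0]-c["cx"])/c["fx"],(uv[1]-c["cy"])/c["fy"],1]);return -R.T@np.array(c["t"]),d
def at(n,uv,z):
    o,d=ray(n,uv);return (o+d*(z-o[2])/d[2])[:2]
def tri(a,b):
    A=[];r=[]
    for n,uv in(("top",a),("side",b)):
        o,d=ray(n,uv);d/=np.linalg.norm(d);P=np.eye(3)-np.outer(d,d);A.append(P);r.append(P@o)
    return np.linalg.lstsq(np.vstack(A),np.hstack(r),rcond=None)[0]
def W(pos,yaw): # local->world maker
    c,s=np.cos(np.radians(yaw)),np.sin(np.radians(yaw))
    return lambda L:np.atleast_2d(L)@np.array([[c,s,0],[-s,c,0],[0,0,1]])+pos
def mask(im,lo,hi):
    m=cv2.inRange(cv2.cvtColor(im,cv2.COLOR_RGB2HSV),lo,hi)
    n,l,s,_=cv2.connectedComponentsWithStats(m)
    return [(l==i) for i in sorted(range(1,n),key=lambda i:-s[i,4])[:3]]
def state():
    s=ctrl.state()
    from scipy.spatial.transform import Rotation as Ro
    R=Ro.from_euler("xyz",s["tool_rot"],degrees=True).as_matrix()
    return s["tcp_pos"],R,np.degrees(np.arctan2(R[1,1],R[0,1])),s
E
python3 - <<'E'
from h import *
np.set_printoptions(precision=1,suppress=True)
T=dict(bottle=((334,245),(328,260)),patch=((332,228),(341,242)),parts=((336,208),(355,238)),adj=((325,190),(365,224)),dish=((480,242),(445,350)),mat=((174,246),(235,186)),spanner=((170,194),(255,158)),bell=((484,300),(415,397)),lever=((494,203),(492,332)))
for k,(a,b) in T.items():
    X=tri(a,b);print(k,X,"side reproj err",proj("side",X)[0]-b)
im=cv2.imread("pics/top0.png")[:,:,::-1].copy()
def rect(m,z):
    pts=np.argwhere(m)[:,::-1].astype(float)
    w=np.array([at("top",p,z) for p in pts],np.float32);return cv2.minAreaRect(w)
for k,lo,hi,z in(("orange",(8,150,150),(18,255,255),83),("blue",(100,100,120),(125,255,255),57),("yellow",(20,120,100),(32,255,255),79),("dish",(0,0,165),(180,25,255),18),("mat",(0,0,0),(180,255,65),3),("tray",(75,50,40),(100,255,255),20)):
    for m in mask(im,lo,hi)[:2]:
        if m.sum()>80: print(k,m.sum(),rect(m,z))
# tray corners
C=[(343,87,30),(487,80,30),(500,300,12),(354,309,12)]
print("tray corners",[at("top",(120+u/2,120+v/2),z) for u,v,z in C])
s=state();print(s[0],s[2])
E
```

```text
bottle [509.5  -9.8  -2.6] side reproj err [ 1.4 -0.1]
patch [542.3  -7.4  22.3] side reproj err [-0.3  0. ]
parts [580.3 -12.4   6.8] side reproj err [ 0.7 -0. ]
adj [619.    4.9   3.6] side reproj err [-2.4  0.1]
dish [ 521.6 -284.6   -3.7] side reproj err [ 3.6 -0. ]
mat [503.2 291.9  -8.3] side reproj err [-1.1  0. ]
spanner [590.3 305.4  13.8] side reproj err [ 4.1 -0.3]
bell [ 416.1 -296.8    2. ] side reproj err [-0.1 -0. ]
lever [ 601.2 -315.7   -2.4] side reproj err [-0.6 -0. ]
orange 181 ((547.670654296875, -7.978279113769531), (25.636240005493164, 80.65695190429688), 4.943797588348389)
blue 864 ((584.7061157226562, -8.603691101074219), (36.46607971191406, 81.5792465209961), 1.6636570692062378)
blue 786 ((740.611328125, -520.161376953125), (30.255271911621094, 115.25355529785156), 29.37338638305664)
yellow 350 ((548.3423461914062, -8.426395416259766), (18.660388946533203, 74.64928436279297), 4.265660285949707)
yellow 335 ((505.6074523925781, -9.097747802734375), (41.270572662353516, 41.263885498046875), 46.62395095825195)
dish 5013 ((513.7089233398438, -287.3929138183594), (177.0123748779297, 107.24374389648438), 79.95013427734375)
dish 791 ((934.3055419921875, -159.60874938964844), (61.14878463745117, 59.469356536865234), 1.1861865520477295)
mat 11004 ((502.65692138671875, 290.9403991699219), (228.2774658203125, 188.4454345703125), 7.35746955871582)
mat 3444 ((826.3804931640625, 144.58209228515625), (42.27364730834961, 328.53131103515625), 0.02288224548101425)
tray 1612 ((937.5391235351562, 475.53619384765625), (18.931793212890625, 329.89019775390625), 0.014269229024648666)
tray 1094 ((937.9475708007812, -429.28143310546875), (308.56658935546875, 19.613853454589844), 89.74594116210938)
tray corners [array([659.7,  71.9]), array([670.2, -62.1]), array([466. , -80.3]), array([453.7,  55.9])]
[216.4 478.3 404.7] 65.66114349855731
```

```bash
python3 - <<'E'
from h import *
np.set_printoptions(precision=1,suppress=True)
for a,b in(((441.5,211.5),(436.5,296.5)),((430,266.5),(390.5,326))):
    X=tri(a,b);print(X,proj("side",X)[0]-b)
im=cv2.imread("pics/top0.png")[170:330,400:600]
cv2.imwrite("pics/dish.png",cv2.resize(im,(750,600),interpolation=cv2.INTER_CUBIC))
E
```

```text
[ 579.1 -211.2   17.1] [ 0.2 -0. ]
[ 476.  -192.2   15.9] [-0.3  0. ]
```

View pics/dish.png

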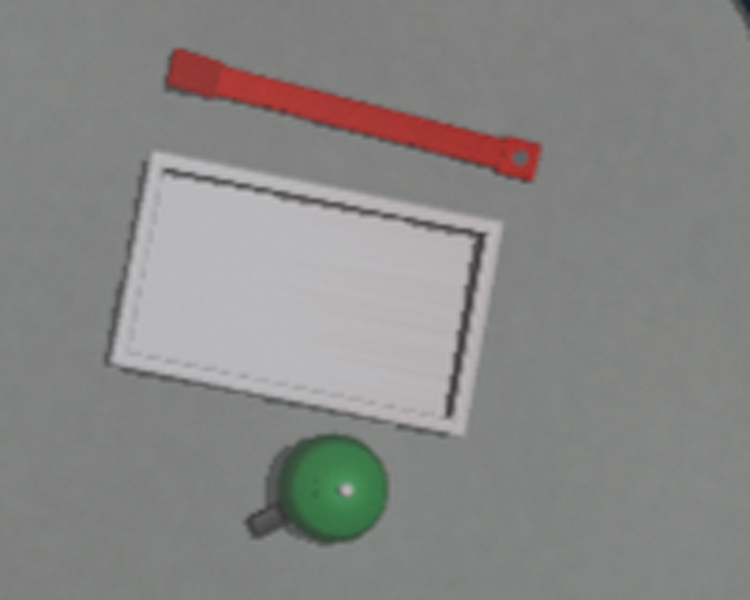

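```bash
python3 -m creep '[[[28.9,-48.7,-10],[0,0,2.9],1],[[28.9,-48.7,-10],[0,0,2.9],1],[[28.9,-48.7,-10],[0,0,2.9],1],[[28.9,-48.7,-10],[0,0,2.9],1],[[28.9,-48.7,-10],[0,0,2.9],1],[[28.9,-48.7,-10],[0,0,2.9],1],[[28.9,-48.7,-10],[0,0,2.9],1],[[28.9,-48.7,-10],[0,0,2.9],1],[[28.9,-48.7,-10],[0,0,2.9],1],[[28.9,-48.7,-10],[0,0,2.9],1],[[0,0,0],[0,0,0],1],[[0,0,0],[0,0,0],1]]' 40; python3 -c "
from h import *
s=state();print(s[0],s[1].round(3).tolist(),s[2],s[3]['joints'])
im=camera('top');cv2.imwrite('pics/b1.png',cv2.resize(im[180:300,260:420,::-1],(800,600),interpolation=cv2.INTER_CUBIC))
im=camera('side');cv2.imwrite('pics/b1s.png',cv2.resize(im[120:360,200:520,::-1],(800,600),interpolation=cv2.INTER_CUBIC))"
```

```text
t: 2.6
tcp_pos: [505.2, -8.4, 304.6]
tool_rot: [143.9, 90.0, 148.5]
wrist_force: [-0.4, 0.8, -0.9]
gripper_width: 85.5
[505.16017195  -8.36728458 304.63508349] [[-0.0, -0.081, 0.997], [0.0, 0.997, 0.081], [-1.0, 0.0, -0.0]] 94.63321867466507 [-1.42589797e+01  2.14525852e+01  9.69286004e+01  1.11812058e-02
  6.16505943e+01 -1.08897515e+02]
```

View pics/b1s.png

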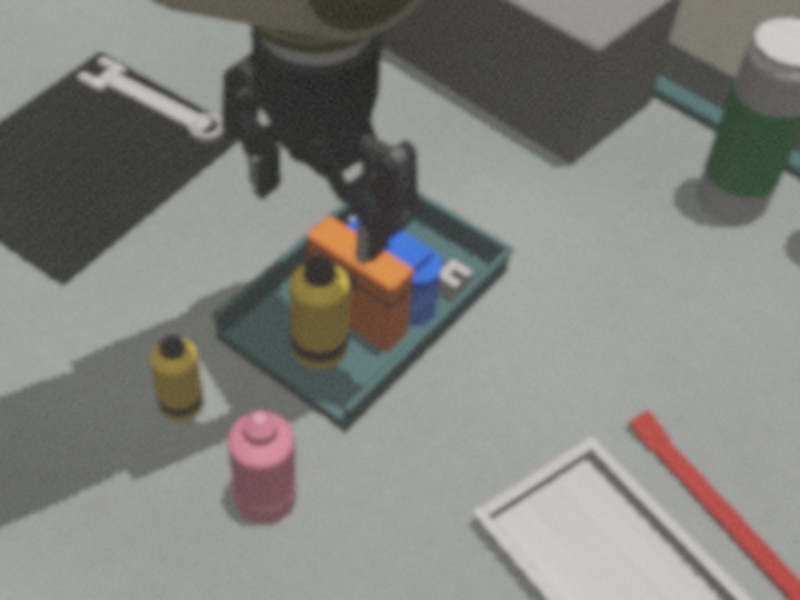

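The side view shows the open jaws centred above the yellow bottle at crop (320,300), with the small yellow bottle and the pink one clear. I'm descending and gripping.

```bash
python3 -m creep '[[[1,-1,-30],[0,0,0],1],[[0,0,-30],[0,0,0],1],[[0,0,-20],[0,0,0],1],[[0,0,-10],[0,0,0],1],[[0,0,0],[0,0,0],1],[[0,0,0],[0,0,0],0.3],[[0,0,0],[0,0,0],0.3],[[0,0,0],[0,0,0],0.3],[[0,0,0],[0,0,0],0.3],[[0,0,0],[0,0,0],0.3],[[0,0,0],[0,0,0],0.3]]' 40
```

```text
t: 4.08
tcp_pos: [506.5, -9.6, 215.4]
tool_rot: [-10.0, 89.9, -5.3]
wrist_force: [-1.6, 0.9, 5.7]
gripper_width: 42.9
```

```bash
python3 -m creep '[[[0,0,20],[0,0,0],0.3],[[0,0,40],[0,0,0],0.3],[[0,0,40],[0,0,0],0.3],[[-15,48,0],[0,0,0],0.3],[[-15,48,0],[0,0,0],0.3],[[-16,48,0],[0,0,0],0.3],[[-15,48,0],[0,0,0],0.3],[[-15,48,0],[0,0,0],0.3],[[0,0,0],[0,0,0],0.3],[[0,0,0],[0,0,0],0.3]]' && python3 -m creep '[[[0,0,-40],[0,0,0],0.3],[[0,0,-40],[0,0,0],0.3],[[0,0,-10],[0,0,0],0.3],[[0,0,-5],[0,0,0],0.3],[[0,0,-3],[0,0,0],0.3],[[0,0,0],[0,0,0],0.3],[[0,0,0],[0,0,0],0.3]]'; python3 -c "
from h import *
s=state();print(s[0],s[1].round(3).tolist(),s[2])
im=camera('side');cv2.imwrite('pics/b2s.png',cv2.resize(im[60:360,120:520,::-1],(800,600),interpolation=cv2.INTER_CUBIC))"
```

```text
t: 5.32
tcp_pos: [430.4, 230.1, 314.5]
tool_rot: [-130.0, 90.0, -125.4]
wrist_force: [0.5, -1.1, -1.0]
gripper_width: 43.0
t: 6.2
tcp_pos: [430.5, 230.4, 217.3]
tool_rot: [9.4, 89.9, 14.1]
wrist_force: [0.7, -0.1, -1.8]
gripper_width: 42.7
[430.50934396 230.37856576 217.26935609] [[0.001, -0.081, 0.997], [0.0, 0.997, 0.081], [-1.0, 0.0, 0.001]] 94.66408926811268
```

View pics/b2s.png

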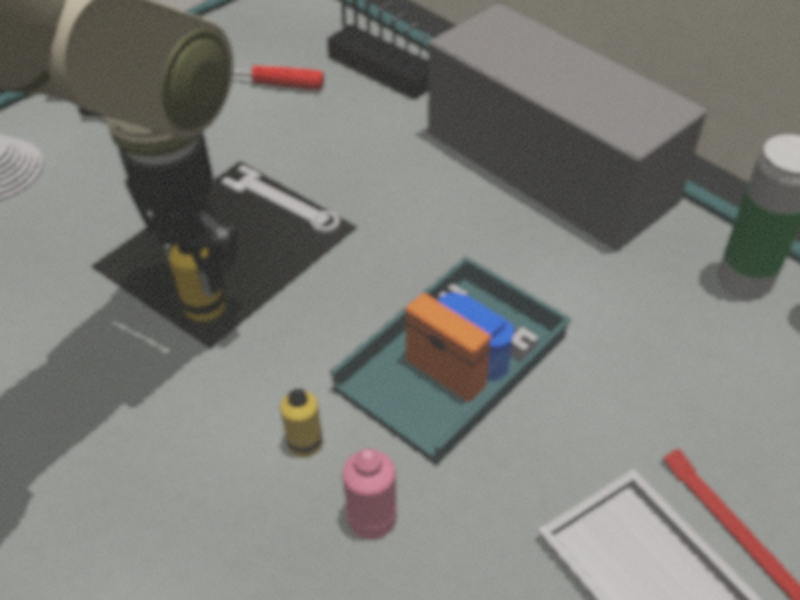

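```bash
python3 -m creep '[[[0,0,-1.5],[0,0,0],0.3],[[0,0,0],[0,0,0],0.3],[[0,0,0],[0,0,0],0.3]]';python3 -m creep '[[[0,0,-0.5],[0,0,0],0.3],[[0,0,0],[0,0,0],0.3],[[0,0,0],[0,0,0],0.3]]'
```

```text
t: 6.62
tcp_pos: [430.5, 230.4, 215.4]
tool_rot: [13.4, 90.0, 18.0]
wrist_force: [-0.4, -0.5, 1.2]
gripper_width: 42.8
t: 7.0
tcp_pos: [430.5, 230.4, 215.3]
tool_rot: [7.6, 89.9, 12.2]
wrist_force: [-1.7, 0.0, 8.7]
gripper_width: 43.3
```

```bash
python3 -m creep '[[[0,0,0],[0,0,0],0.65],[[0,0,0],[0,0,0],0.8],[[0,0,0],[0,0,0],1],[[0,0,0],[0,0,0],1],[[0,0,30],[0,0,0],1],[[0,0,50],[0,0,0],1],[[0,0,60],[0,0,0],1],[[0,0,0],[0,0,0],1]]'; python3 - <<'E'
from h import *
s=state();print(s[0],s[2])
im=camera('top');cv2.imwrite('pics/t2.png',im[:,:,::-1])
hsv=cv2.cvtColor(im,cv2.COLOR_RGB2HSV)
def rect(m,z):
    p=np.argwhere(m)[:,::-1].astype(float);return cv2.minAreaRect(np.array([at("top",q,z) for q in p],np.float32)),m.sum()
for k,lo,hi,z in(("orange",(5,130,90),(32,255,255),83),("orangebright",(5,130,170),(32,255,255),83),("blue",(95,100,90),(125,255,255),57),("bluebright",(95,80,170),(125,255,255),57)):
    for m in mask(im,lo,hi)[:2]: print(k,rect(m,z))
cv2.imwrite('pics/t2c.png',cv2.resize(im[150:290,280:400,::-1],(514,600),interpolation=cv2.INTER_CUBIC))
E
```

```text
t: 8.0
tcp_pos: [430.7, 230.5, 358.6]
tool_rot: [9.7, 89.5, 14.4]
wrist_force: [0.3, 0.1, -0.5]
gripper_width: 85.7
[430.71835583 230.50360965 358.6217232 ] 94.67127318860307
orange (((547.5942993164062, -8.371356964111328), (27.18492317199707, 81.68488311767578), 5.132347583770752), np.int64(704))
orange (((397.6294250488281, 25.37467384338379), (31.265714645385742, 31.477476119995117), 1.6367260217666626), np.int64(201))
orangebright (((547.9629516601562, -8.182613372802734), (24.383983612060547, 79.96031951904297), 4.852611064910889), np.int64(623))
blue (((733.6997680664062, -513.3920288085938), (100.69824981689453, 97.20085906982422), 89.56932067871094), np.int64(1416))
blue (((583.7985229492188, -8.630073547363281), (38.282012939453125, 81.57926940917969), 1.6637848615646362), np.int64(878))
bluebright (((584.6139526367188, -9.554058074951172), (34.44664764404297, 83.52650451660156), 4.160492420196533), np.int64(785))
```

View pics/t2c.png

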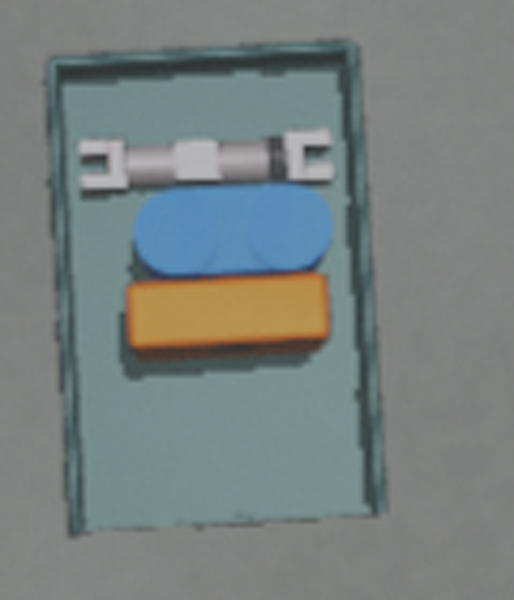

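```bash
python3 -m creep '[[[13,-26.5,0],[0,0,-10],1],[[13,-26.5,0],[0,0,-10],1],[[13,-26.5,0],[0,0,-10],1],[[13,-26.5,0],[0,0,-10],1],[[13,-26.5,0],[0,0,-10],1],[[13,-26.5,0],[0,0,-10],1],[[13,-26.5,0],[0,0,-10],1],[[13,-26.5,0],[0,0,-10],1],[[13,-26.5,0],[0,0,-9.8],1],[[0,0,0],[0,0,0],1],[[0,0,0],[0,0,0],1],[[0,0,0],[0,0,0],1]]'; python3 -c "
from h import *
s=state();print(s[0],s[1].round(3).tolist(),s[2])"
```

```text
t: 9.55
tcp_pos: [547.1, -7.4, 354.3]
tool_rot: [-116.7, 89.9, 158.2]
wrist_force: [0.2, 0.1, 0.6]
gripper_width: 85.1
[547.09689532  -7.37666835 354.31194914] [[-0.001, 0.996, 0.087], [0.0, 0.087, -0.996], [-1.0, -0.001, -0.0]] 4.980808555976945
```

```bash
python3 -m creep '[[[0.7,-0.8,-40],[0,0,0],1],[[0,0,-40],[0,0,0],1],[[0,0,-25],[0,0,0],1],[[0,0,-12],[0,0,0],1],[[0,0,-4],[0,0,0],0.6],[[0,0,0],[0,0,0],0.4],[[0,0,0],[0,0,0],0.1],[[0,0,0],[0,0,0],0.1],[[0,0,0],[0,0,0],0.1],[[0,0,0],[0,0,0],0.1],[[0,0,0],[0,0,0],0.1],[[0,0,0],[0,0,0],0.1]]' 50; python3 -c "
from h import *
s=state();print(s[0],s[2])
im=camera('side');cv2.imwrite('pics/p1s.png',cv2.resize(im[160:280,270:430,::-1],(640,480),interpolation=cv2.INTER_CUBIC))"
```

```text
t: 11.05
tcp_pos: [548.3, -9.0, 234.7]
tool_rot: [72.2, 89.9, -12.9]
wrist_force: [-1.3, -0.5, 6.1]
gripper_width: 26.9
[548.29178595  -9.01229529 234.66201788] 4.863145943383446
```

View pics/p1s.png

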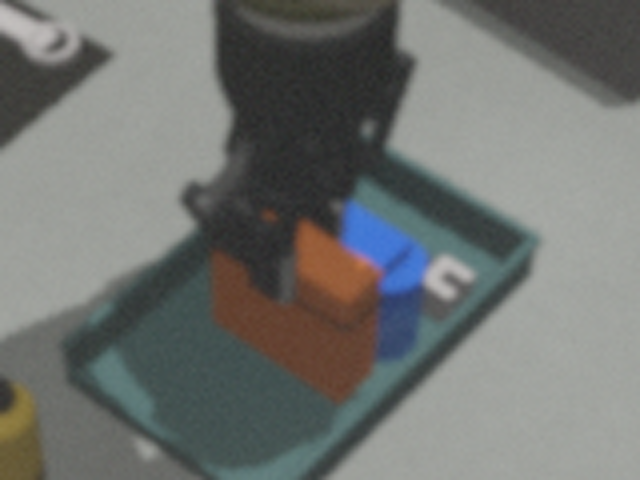

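```bash
python3 -m creep '[[[0,0,15],[0,0,0],0.1],[[0,0,35],[0,0,0],0.1],[[0,0,40],[0,0,0],0.1],[[0,0,40],[0,0,0],0.1],[[-11,42.5,0],[0,0,0],0.1],[[-11,42.5,0],[0,0,0],0.1],[[-11,42.5,0],[0,0,0],0.1],[[-11,42.5,0],[0,0,0],0.1],[[-10.5,42.5,0],[0,0,0],0.1],[[-10.5,42.5,0],[0,0,0],0.1],[[-10.5,42.5,0],[0,0,0],0.1],[[-10.5,42.5,0],[0,0,0],0.1]]' && python3 -m creep '[[[0,0,0],[0,0,0],0.1],[[0,0,-40],[0,0,0],0.1],[[0,0,-40],[0,0,0],0.1],[[0,0,-30],[0,0,0],0.1],[[0,0,-12],[0,0,0],0.1],[[0,0,-5],[0,0,0],0.1],[[0,0,0],[0,0,0],0.1],[[0,0,0],[0,0,0],0.1],[[0,0,0],[0,0,0],0.1]]';python3 -m creep '[[[0,0,-1.5],[0,0,0],0.1],[[0,0,0],[0,0,0],0.1],[[0,0,0],[0,0,0],0.1]]'
```

```text
t: 12.6
tcp_pos: [461.4, 332.3, 364.6]
tool_rot: [108.8, 90.0, 23.7]
wrist_force: [0.1, 0.1, -2.1]
gripper_width: 26.7
t: 13.72
tcp_pos: [462.2, 331.1, 237.4]
tool_rot: [109.1, 89.9, 24.0]
wrist_force: [0.1, 0.2, -1.7]
gripper_width: 27.1
t: 14.1
tcp_pos: [462.1, 331.0, 235.2]
tool_rot: [-75.1, 90.0, -160.2]
wrist_force: [-0.1, -0.4, -1.3]
gripper_width: 27.1
```

```bash
python3 -m creep '[[[0,0,-1],[0,0,0],0.1],[[0,0,0],[0,0,0],0.1],[[0,0,0],[0,0,0],0.1]]'; python3 -c "
from h import *
im=camera('side');cv2.imwrite('pics/p2s.png',cv2.resize(im[60:300,120:440,::-1],(800,600),interpolation=cv2.INTER_CUBIC))"
```

```text
t: 14.48
tcp_pos: [462.1, 331.1, 234.7]
tool_rot: [104.9, 90.0, 19.8]
wrist_force: [-1.2, -0.9, 6.6]
gripper_width: 27.1
```

View pics/p2s.png

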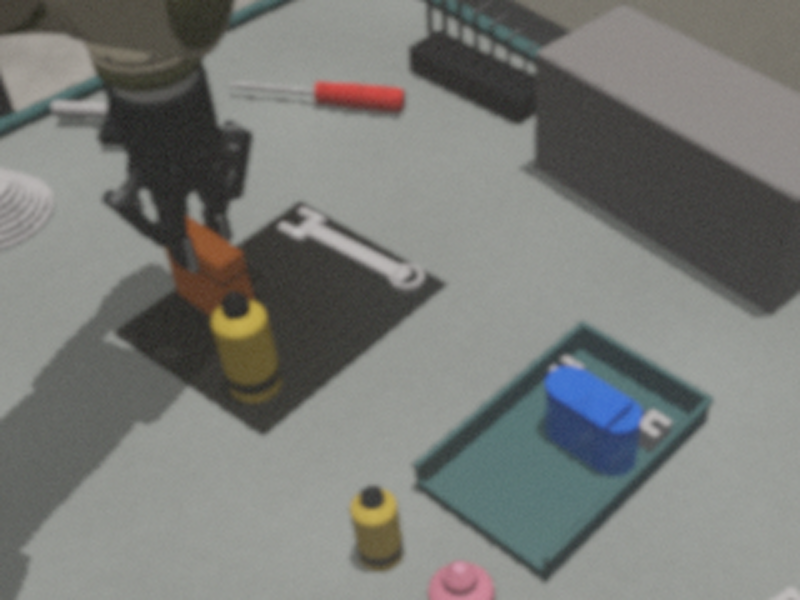

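The orange box stands upright on the mat behind the bottle at crop (210,265), and the tray now holds only the blue box and the adjuster. I'm releasing the orange box and measuring the other two.

```bash
python3 -m creep '[[[0,0,0],[0,0,0],0.5],[[0,0,0],[0,0,0],0.7],[[0,0,0],[0,0,0],0.7],[[0,0,0],[0,0,0],0.7],[[0,0,30],[0,0,0],0.7],[[0,0,50],[0,0,0],0.7],[[0,0,0],[0,0,0],0.7],[[0,0,0],[0,0,0],0.7]]'; python3 - <<'E'
from h import *
s=state();print(s[0],s[2])
im=camera('top');cv2.imwrite('pics/t3.png',im[:,:,::-1])
def rect(m,z):
    p=np.argwhere(m)[:,::-1].astype(float);w=np.array([at("top",q,z) for q in p],np.float32);return cv2.minAreaRect(w),w.mean(0),m.sum()
for k,lo,hi,z in(("blue",(95,100,90),(125,255,255),57),("bluebright",(95,80,170),(125,255,255),57),("bb2",(95,80,190),(125,255,255),57)):
    for m in mask(im,lo,hi)[:2]: print(k,rect(m,z))
g=cv2.cvtColor(im,cv2.COLOR_RGB2HSV)
roi=np.zeros(g.shape[:2],bool);roi[178:198,295:362]=1
m=roi&(g[...,1]<40)&(g[...,2]>120);print("adj",rect(m,25))
E
```

```text
t: 15.52
tcp_pos: [461.9, 330.9, 313.6]
tool_rot: [-71.3, 89.9, -156.5]
wrist_force: [-0.0, -0.0, -0.4]
gripper_width: 59.9
[461.91108965 330.93947708 313.57604012] 4.8583598259643495
blue (((717.659912109375, -531.8902587890625), (83.89122009277344, 118.34393310546875), 28.777912139892578), array([ 728.0587 , -523.79565], dtype=float32), np.int64(1564))
blue (((583.8569946289062, -9.425613403320312), (40.430809020996094, 83.561767578125), 3.8710203170776367), array([584.147   ,  -9.259395], dtype=float32), np.int64(898))
bluebright (((584.5601806640625, -9.521106719970703), (35.379878997802734, 83.61644744873047), 4.409604072570801), array([584.79724,  -9.32342], dtype=float32), np.int64(813))
bb2 (((585.2280883789062, -9.579967498779297), (32.25944519042969, 79.75799560546875), 4.056895732879639), array([587.1077 , -10.71568], dtype=float32), np.int64(466))
bb2 (((570.5364990234375, -7.64158821105957), (1.2835183143615723, 2.5671274662017822), 46.80739212036133), array([570.6812   ,  -7.4841104], dtype=float32), np.int64(3))
adj (((620.1405639648438, 3.631031036376953), (26.369033813476562, 110.27496337890625), 1.6636757850646973), array([619.4107  ,   3.968072], dtype=float32), np.int64(552))
```

```bash
python3 -m creep '[[[15.3,-42.5,0],[0,0,0],0.7],[[15.3,-42.5,0],[0,0,0],0.7],[[15.3,-42.5,0],[0,0,0],0.7],[[15.3,-42.5,0],[0,0,0],0.7],[[15.3,-42.5,0],[0,0,0],0.7],[[15.3,-42.5,0],[0,0,0],0.7],[[15.3,-42.5,0],[0,0,0],0.7],[[15.3,-42.5,0],[0,0,0],0.7],[[0,0,-30],[0,0,0],0.7],[[0,0,0],[0,0,0],0.7],[[0,0,0],[0,0,0],0.7]]'; python3 -c "
from h import *
s=state();print(s[0],s[2])"
```

```text
t: 16.95
tcp_pos: [584.5, -8.5, 284.5]
tool_rot: [-123.9, 90.0, 151.0]
wrist_force: [-0.4, -0.0, 0.5]
gripper_width: 59.6
[584.53601877  -8.52181044 284.5293854 ] 4.89919602551962
```

```bash
python3 -m creep '[[[0.2,-0.9,-35],[0,0,0],0.7],[[0,0,-30],[0,0,0],0.7],[[0,0,-13],[0,0,0],0.7],[[0,0,-4],[0,0,0],0.7],[[0,0,0],[0,0,0],0.5],[[0,0,0],[0,0,0],0.2],[[0,0,0],[0,0,0],0.2],[[0,0,0],[0,0,0],0.2],[[0,0,0],[0,0,0],0.2],[[0,0,0],[0,0,0],0.2],[[0,0,0],[0,0,0],0.2]]' 45; python3 -c "
from h import *
s=state();print(s[0],s[2])"
```

```text
t: 18.32
tcp_pos: [585.0, -9.9, 203.5]
tool_rot: [74.2, 89.9, -10.9]
wrist_force: [-0.5, 0.4, 6.6]
gripper_width: 35.3
[585.02760259  -9.90312706 203.47172535] 4.8638495100152195
```

```bash
python3 -m creep '[[[0,0,15],[0,0,0],0.2],[[0,0,30],[0,0,0],0.2],[[0,0,35],[0,0,0],0.2],[[-8.5,44,0],[0,0,0],0.2],[[-8.5,44,0],[0,0,0],0.2],[[-8.5,44,0],[0,0,0],0.2],[[-8.5,44,0],[0,0,0],0.2],[[-8.5,44,0],[0,0,0],0.2],[[-8.5,44,0],[0,0,0],0.2],[[0,0,0],[0,0,0],0.2],[[0,0,0],[0,0,0],0.2]]' && python3 -m creep '[[[0,0,-30],[0,0,0],0.2],[[0,0,-30],[0,0,0],0.2],[[0,0,-13],[0,0,0],0.2],[[0,0,-4],[0,0,0],0.2],[[0,0,-1.5],[0,0,0],0.2],[[0,0,0],[0,0,0],0.2],[[0,0,0],[0,0,0],0.2]]';python3 -m creep '[[[0,0,-1],[0,0,0],0.2],[[0,0,0],[0,0,0],0.2],[[0,0,0],[0,0,0],0.2]]'
```

```text
t: 19.7
tcp_pos: [533.7, 253.9, 282.6]
tool_rot: [48.2, 90.0, -36.9]
wrist_force: [-0.3, -0.1, -1.3]
gripper_width: 35.1
t: 20.58
tcp_pos: [533.8, 254.2, 204.3]
tool_rot: [98.5, 89.9, 13.4]
wrist_force: [0.1, -0.8, -2.7]
gripper_width: 35.0
t: 20.95
tcp_pos: [533.8, 254.2, 203.5]
tool_rot: [97.1, 90.0, 12.0]
wrist_force: [-1.8, -1.2, 5.9]
gripper_width: 35.1
```

Contact came at the same height as in the tray. I'm releasing, lifting and measuring the adjuster with the tray otherwise empty.

```bash
python3 -m creep '[[[0,0,0],[0,0,0],0.55],[[0,0,0],[0,0,0],0.6],[[0,0,0],[0,0,0],0.6],[[0,0,0],[0,0,0],0.6],[[0,0,30],[0,0,0],0.6],[[0,0,50],[0,0,0],0.6],[[0,0,0],[0,0,0],0.6],[[0,0,0],[0,0,0],0.6]]'; python3 - <<'E'
from h import *
from workcell import tip_of
s=state();print(s[0],s[2])
im=camera('top');cv2.imwrite('pics/t4.png',im[:,:,::-1])
print([(d["centre"],d["p"]) for d in tip_of("top","adjuster")[:2]])
sd=camera('side');cv2.imwrite('pics/s4.png',sd[:,:,::-1])
print([(d["centre"],d["p"]) for d in tip_of("side","adjuster")[:2]])
a=cv2.resize(im[170:210,285:365,::-1],(640,320),interpolation=cv2.INTER_CUBIC)
b=cv2.resize(sd[60:300,120:440,::-1],(373,280),interpolation=cv2.INTER_CUBIC)
o=np.zeros((600,640,3),np.uint8);o[:320]=a;o[320:,:373]=b;cv2.imwrite('pics/adj.png',o)
E
```

```text
t: 21.95
tcp_pos: [533.5, 254.1, 282.1]
tool_rot: [-80.2, 89.9, -165.4]
wrist_force: [-0.0, -0.0, -1.2]
gripper_width: 51.1
[533.47502638 254.07676864 282.07668494] 4.861647571182293
[([324.3, 188.2], 0.79), ([492.2, 199.3], 0.29)]
[([363.3, 224.5], 0.65)]
```

View pics/adj.png

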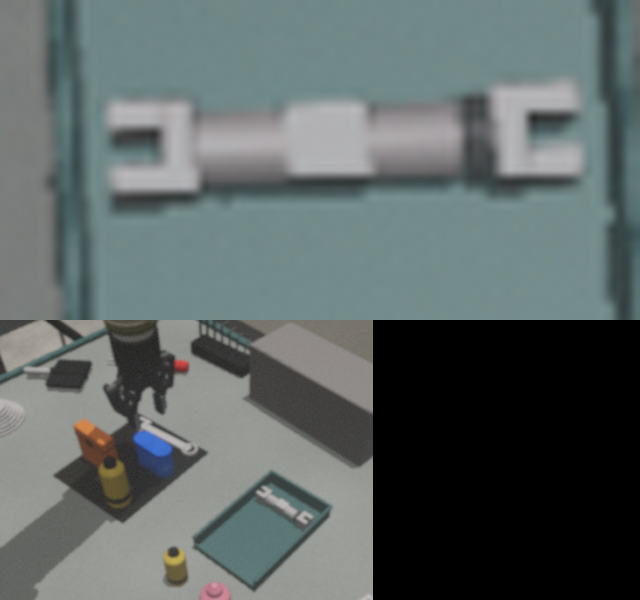

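The crop shows the adjuster alone in the tray, its ends at crop (108,148) and (582,130), so its middle is at full pixel (328.1,187.4). The side inset shows all three items standing on the mat.

```bash
python3 - <<'E'
from h import *
for z in(14,25):
    a,b=at("top",(298.5,188.5),z),at("top",(357.75,186.25),z);d=a-b;print(z,(a+b)/2,np.hypot(*d),np.degrees(np.arctan2(-d[0],d[1])))
X=tri((328.1,187.4),(363.3,224.5));print(X)
print(state()[0])
E
```

```text
14 [619.17054938   2.52160433] 111.80306964661186 3.857317710779819
25 [617.57454207   2.38148684] 110.73943699999899 3.857317710779812
[620.29311099   3.15287996   2.86238419]
[533.57074442 254.08885197 281.59698385]
```

```bash
python3 -m creep '[[[14.2,-42,0],[0,0,-0.8],0.45],[[14.2,-42,0],[0,0,0],0.45],[[14.2,-42,0],[0,0,0],0.45],[[14.2,-42,0],[0,0,0],0.45],[[14.2,-42,0],[0,0,0],0.45],[[14.2,-42,0],[0,0,0],0.45],[[0,0,-40],[0,0,0],0.45],[[0,0,0],[0,0,0],0.45],[[0,0,0],[0,0,0],0.45],[[0,0,0],[0,0,0],0.45]]'; python3 -c "
from h import *
s=state();print(s[0],s[2])
im=camera('side');cv2.imwrite('pics/a1s.png',cv2.resize(im[160:280,290:450,::-1],(640,480),interpolation=cv2.INTER_CUBIC))"
```

```text
t: 23.4
tcp_pos: [619.1, 2.6, 244.2]
tool_rot: [75.4, 89.9, -10.4]
wrist_force: [0.1, -0.5, 0.3]
gripper_width: 38.9
[619.11581218   2.6254161  244.17341208] 4.107540037896727
```

View pics/a1s.png

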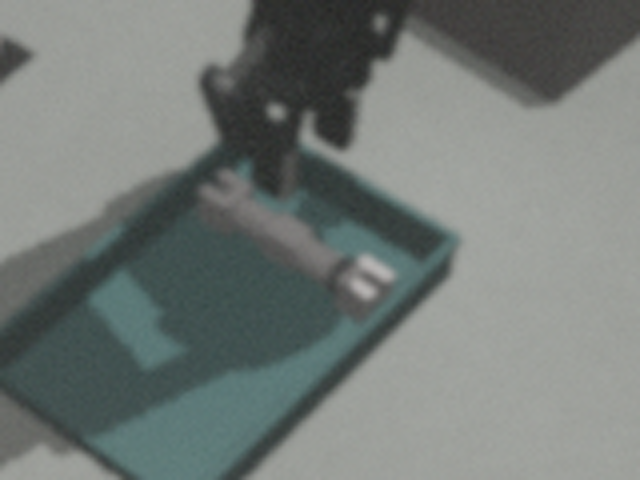

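```bash
python3 -m creep '[[[-0.5,0,-30],[0,0,0],0.45],[[0,0,-20],[0,0,0],0.45],[[0,0,-8],[0,0,0],0.45],[[0,0,-2],[0,0,0],0.45],[[0,0,0],[0,0,0],0.45],[[0,0,0],[0,0,0],0.45]]'; python3 -c "
from h import *
s=state();print(s[0],s[2])
im=camera('side');cv2.imwrite('pics/a2s.png',cv2.resize(im[160:280,290:450,::-1],(640,480),interpolation=cv2.INTER_CUBIC))"
```

```text
t: 24.2
tcp_pos: [618.6, 2.1, 183.5]
tool_rot: [75.2, 89.9, -10.7]
wrist_force: [0.3, -0.1, -0.4]
gripper_width: 38.4
[618.5649857    2.14768553 183.4798306 ] 4.065156807349086
```

View pics/a2s.png

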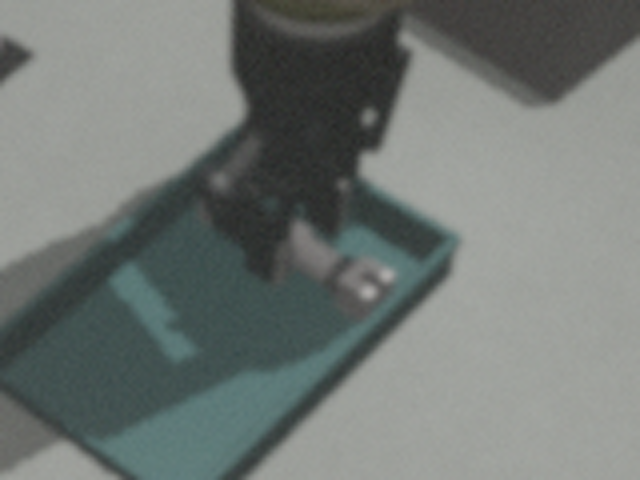

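```bash
python3 -m creep '[[[0,0,-3.5],[0,0,0],0.4],[[0,0,0],[0,0,0],0.3],[[0,0,0],[0,0,0],0],[[0,0,0],[0,0,0],0],[[0,0,0],[0,0,0],0],[[0,0,0],[0,0,0],0],[[0,0,0],[0,0,0],0],[[0,0,0],[0,0,0],0]]' 60;  python3 -m creep '[[[0,0,10],[0,0,0],0],[[0,0,20],[0,0,0],0],[[0,0,30],[0,0,0],0],[[0,0,0],[0,0,0],0],[[0,0,0],[0,0,0],0]]'; python3 -c "
from h import *
s=state();print(s[0],s[2],s[3]['moment'])"
```

```text
t: 25.25
tcp_pos: [618.4, 2.2, 179.3]
tool_rot: [77.7, 90.0, -8.2]
wrist_force: [-0.9, -0.5, 3.1]
gripper_width: 16.6
t: 25.88
tcp_pos: [618.1, 2.2, 238.7]
tool_rot: [-104.1, 89.9, 169.9]
wrist_force: [0.4, 0.4, -2.6]
gripper_width: 16.5
[618.11621023   2.19046624 238.6967266 ] 4.062692444468372 [-0.00800082 -0.03155221 -0.02754774]
```

```bash
python3 -m creep '[[[-14.9,-41.4,0],[0,0,-2],0],[[-14.9,-41.4,0],[0,0,-2],0],[[-14.9,-41.4,0],[0,0,-2],0],[[-14.9,-41.4,0],[0,0,-2],0],[[-14.9,-41.4,0],[0,0,-2],0],[[-14.9,-41.4,0],[0,0,-2],0],[[-14.9,-41.4,0],[0,0,-2],0],[[0,0,0],[0,0,0],0],[[0,0,0],[0,0,0],0],[[0,0,0],[0,0,0],0]]'&& python3 -m creep '[[[0,0,-30],[0,0,0],0],[[0,0,-15],[0,0,0],0],[[0,0,0],[0,0,0],0],[[0,0,0],[0,0,0],0]]'; python3 -c "
from h import *
s=state();print(s[0],s[2])
im=camera('side');cv2.imwrite('pics/d1s.png',cv2.resize(im[260:440,360:600,::-1],(640,480),interpolation=cv2.INTER_CUBIC))"
```

```text
t: 27.12
tcp_pos: [514.4, -286.6, 238.8]
tool_rot: [-128.9, 89.9, 131.2]
wrist_force: [0.4, -0.0, -2.9]
gripper_width: 15.9
t: 27.62
tcp_pos: [514.4, -287.7, 195.1]
tool_rot: [59.6, 89.9, -40.3]
wrist_force: [0.4, -0.3, -0.7]
gripper_width: 16.5
[ 514.42971274 -287.66663951  195.07027392] -9.920113404705377
```

View pics/d1s.png

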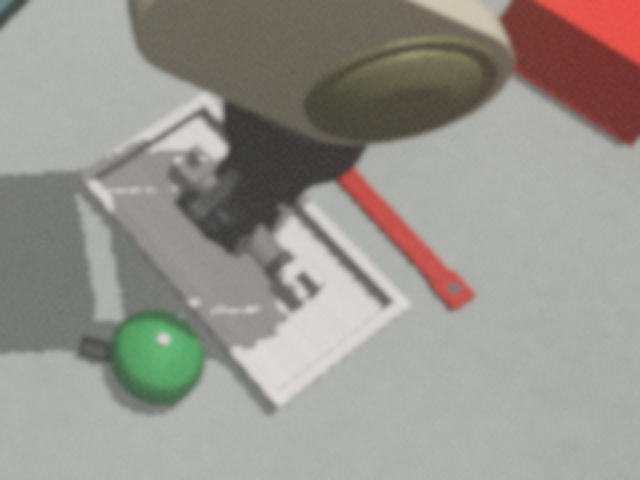

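The adjuster hangs level over the dish, inside its outline, with the bell and lever clear. I'm lowering it gently.

```bash
python3 -m creep '[[[0,0,-8],[0,0,0],0],[[0,0,-5],[0,0,0],0],[[0,0,0],[0,0,0],0],[[0,0,0],[0,0,0],0]]';python3 -m creep '[[[0,0,-1],[0,0,0],0],[[0,0,0],[0,0,0],0],[[0,0,0],[0,0,0],0]]';python3 -m creep '[[[0,0,-1],[0,0,0],0],[[0,0,0],[0,0,0],0],[[0,0,0],[0,0,0],0]]'
```

```text
t: 28.18
tcp_pos: [514.1, -287.7, 181.3]
tool_rot: [54.5, 90.0, -45.4]
wrist_force: [-1.0, -0.9, -1.0]
gripper_width: 16.5
t: 28.55
tcp_pos: [514.1, -287.7, 180.2]
tool_rot: [44.8, 90.0, -55.1]
wrist_force: [0.4, -0.0, -2.3]
gripper_width: 17.0
t: 28.92
tcp_pos: [514.1, -287.7, 179.3]
tool_rot: [62.4, 90.0, -37.6]
wrist_force: [0.4, 0.0, 0.7]
gripper_width: 16.5
```

```bash
python3 -m creep '[[[0,0,0],[0,0,0],0.3],[[0,0,0],[0,0,0],0.4],[[0,0,0],[0,0,0],0.4],[[0,0,0],[0,0,0],0.4],[[0,0,30],[0,0,0],0.4],[[0,0,45],[0,0,0],0.4],[[0,0,45],[0,0,0],0.4]]' && python3 -m creep '[[[2,54.2,0],[0,0,1.5],0.6],[[2,54.2,0],[0,0,1.5],0.6],[[2,54.2,0],[0,0,1.5],0.6],[[2,54.2,0],[0,0,1.5],0.6],[[2,54.2,0],[0,0,1.5],0.6],[[2,54.2,0],[0,0,1.5],0.6],[[2,54.2,0],[0,0,1.5],0.6],[[2,54.2,0],[0,0,1.5],0.6],[[2,54.2,0],[0,0,1.5],0.6],[[1.5,54.2,0],[0,0,1.3],0.6],[[0,0,0],[0,0,0],0.6],[[0,0,0],[0,0,0],0.6]]';  python3 -c "
from h import *
s=state();print(s[0],s[2])
im=camera('side');cv2.imwrite('pics/d2s.png',cv2.resize(im[60:440,110:560,::-1],(710,600),interpolation=cv2.INTER_CUBIC))
im=camera('top');cv2.imwrite('pics/t5.png',im[:,:,::-1])"
```

```text
t: 29.8
tcp_pos: [514.0, -287.6, 300.5]
tool_rot: [-118.8, 90.0, 141.3]
wrist_force: [-0.2, -0.3, 0.1]
gripper_width: 34.2
t: 31.3
tcp_pos: [533.5, 254.0, 299.0]
tool_rot: [-53.6, 90.0, -138.8]
wrist_force: [0.3, -0.3, 0.4]
gripper_width: 51.0
[533.54487263 254.01664615 299.03971297] 4.860997257339216
```

View pics/d2s.png

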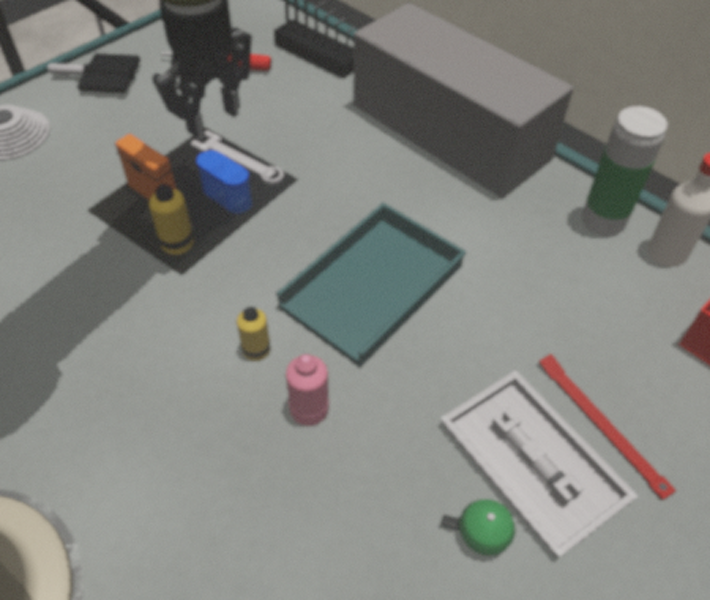

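```bash
python3 -m creep '[[[0,0,-40],[0,0,0],0.6],[[0,0,-35],[0,0,0],0.6],[[0,0,-16],[0,0,0],0.6],[[0,0,-4.5],[0,0,0],0.6],[[0,0,0],[0,0,0],0.5],[[0,0,0],[0,0,0],0.2],[[0,0,0],[0,0,0],0.2],[[0,0,0],[0,0,0],0.2],[[0,0,0],[0,0,0],0.2],[[0,0,0],[0,0,0],0.2],[[0,0,0],[0,0,0],0.2]]' 45 && python3 -m creep '[[[0,0,15],[0,0,0],0.2],[[0,0,30],[0,0,0],0.2],[[0,0,35],[0,0,0],0.2],[[8.5,-44,0],[0,0,0],0.2],[[8.5,-44,0],[0,0,0],0.2],[[8.5,-44,0],[0,0,0],0.2],[[8.5,-44,0],[0,0,0],0.2],[[8.5,-44,0],[0,0,0],0.2],[[8.5,-44,0],[0,0,0],0.2],[[0,0,0],[0,0,0],0.2],[[0,0,0],[0,0,0],0.2]]' && python3 -m creep '[[[0,0,-30],[0,0,0],0.2],[[0,0,-30],[0,0,0],0.2],[[0,0,-12],[0,0,0],0.2],[[0,0,-3],[0,0,0],0.2],[[0,0,0],[0,0,0],0.2],[[0,0,0],[0,0,0],0.2]]'; python3 -c "
from h import *
s=state();print(s[0],s[2])"
```

```text
t: 32.78
tcp_pos: [533.9, 254.4, 205.0]
tool_rot: [95.6, 89.9, 10.5]
wrist_force: [0.2, -1.3, 6.7]
gripper_width: 35.3
t: 34.15
tcp_pos: [584.4, -9.2, 284.1]
tool_rot: [166.6, 90.0, 81.5]
wrist_force: [-0.0, 0.5, -1.9]
gripper_width: 35.5
t: 34.9
tcp_pos: [584.8, -9.6, 209.7]
tool_rot: [72.4, 89.9, -12.7]
wrist_force: [0.4, 0.8, -1.9]
gripper_width: 35.6
[584.80720611  -9.64415872 209.65628903] 4.866581087766503
```

```bash
python3 -m creep '[[[0.2,-0.2,-3.5],[0,0,0],0.2],[[0,0,0],[0,0,0],0.2],[[0,0,0],[0,0,0],0.2]]';python3 -m creep '[[[0,0,-1],[0,0,0],0.2],[[0,0,0],[0,0,0],0.2],[[0,0,0],[0,0,0],0.2]]'
```

```text
t: 35.28
tcp_pos: [584.8, -9.9, 205.2]
tool_rot: [-96.7, 90.0, 178.2]
wrist_force: [-0.5, 0.1, -1.3]
gripper_width: 35.3
t: 35.65
tcp_pos: [584.8, -9.9, 205.1]
tool_rot: [36.5, 90.0, -48.6]
wrist_force: [-4.0, -0.1, 7.8]
gripper_width: 35.3
```

```bash
python3 -m creep '[[[0,0,0],[0,0,0],0.55],[[0,0,0],[0,0,0],0.6],[[0,0,0],[0,0,0],0.6],[[0,0,0],[0,0,0],0.6],[[0,0,30],[0,0,0],0.6],[[0,0,45],[0,0,0],0.6],[[0,0,45],[0,0,0],0.6]]' && python3 -m creep '[[[-15.3,42.6,0],[0,0,0],0.6],[[-15.3,42.6,0],[0,0,0],0.6],[[-15.3,42.6,0],[0,0,0],0.6],[[-15.3,42.6,0],[0,0,0],0.6],[[-15.4,42.6,0],[0,0,0],0.6],[[-15.4,42.6,0],[0,0,0],0.6],[[-15.4,42.6,0],[0,0,0],0.6],[[-15.4,42.6,0],[0,0,0],0.6],[[0,0,0],[0,0,0],0.6],[[0,0,0],[0,0,0],0.6],[[0,0,0],[0,0,0],0.6]]'; python3 -c "
from h import *
s=state();print(s[0],s[2])
def rect(m,z):
    p=np.argwhere(m)[:,::-1].astype(float);return cv2.minAreaRect(np.array([at('top',q,z) for q in p],np.float32))
im=camera('top');cv2.imwrite('pics/t6.png',im[:,:,::-1])
for m in mask(im,(95,80,170),(125,255,255))[:2]: print(rect(m,57))"
```

```text
t: 36.52
tcp_pos: [584.7, -9.9, 325.5]
tool_rot: [-112.5, 90.0, 162.4]
wrist_force: [-0.1, -0.2, -1.1]
gripper_width: 50.7
t: 37.9
tcp_pos: [462.5, 330.0, 324.2]
tool_rot: [-21.0, 90.0, -106.2]
wrist_force: [0.8, -0.1, -0.2]
gripper_width: 51.4
[462.4698881  330.04546368 324.18667264] 4.7788971743009165
((584.5516967773438, -9.522148132324219), (35.87094497680664, 83.62409210205078), 4.546842098236084)
```

```bash
python3 -m creep '[[[0,0,-40],[0,0,0],0.6],[[0,0,-30],[0,0,0],0.6],[[0,0,-15],[0,0,0],0.6],[[0,0,-4.5],[0,0,0],0.6],[[0,0,0],[0,0,0],0.4],[[0,0,0],[0,0,0],0.1],[[0,0,0],[0,0,0],0.1],[[0,0,0],[0,0,0],0.1],[[0,0,0],[0,0,0],0.1],[[0,0,0],[0,0,0],0.1],[[0,0,0],[0,0,0],0.1]]' 50 && python3 -m creep '[[[0,0,15],[0,0,0],0.1],[[0,0,35],[0,0,0],0.1],[[0,0,40],[0,0,0],0.1],[[0,0,40],[0,0,0],0.1],[[11,-42.5,0],[0,0,0],0.1],[[11,-42.5,0],[0,0,0],0.1],[[11,-42.5,0],[0,0,0],0.1],[[11,-42.5,0],[0,0,0],0.1],[[10.5,-42.5,0],[0,0,0],0.1],[[10.5,-42.5,0],[0,0,0],0.1],[[10.5,-42.5,0],[0,0,0],0.1],[[10.5,-42.5,0],[0,0,0],0.1]]' && python3 -m creep '[[[0,0,-30],[0,0,0],0.1],[[0,0,-20],[0,0,0],0.1],[[0,0,0],[0,0,0],0.1],[[0,0,0],[0,0,0],0.1]]'; python3 -c "
from h import *
s=state();print(s[0],s[2])"
```

```text
t: 39.33
tcp_pos: [462.2, 331.1, 235.8]
tool_rot: [107.5, 89.9, 22.3]
wrist_force: [-0.5, -0.9, 6.4]
gripper_width: 27.4
t: 40.83
tcp_pos: [548.0, -10.4, 365.5]
tool_rot: [79.9, 90.0, -5.3]
wrist_force: [0.6, 0.2, -1.3]
gripper_width: 27.2
t: 41.32
tcp_pos: [548.1, -9.0, 316.0]
tool_rot: [72.2, 89.9, -12.9]
wrist_force: [0.4, -0.4, -0.9]
gripper_width: 27.1
[548.14879767  -8.98062295 316.03338859] 4.873639092413335
```

```bash
python3 -m creep '[[[0.1,0,-30],[0,0,0],0.1],[[0,0,-30],[0,0,0],0.1],[[0,0,-14],[0,0,0],0.1],[[0,0,-3],[0,0,0],0.1],[[0,0,0],[0,0,0],0.1],[[0,0,0],[0,0,0],0.1]]';python3 -m creep '[[[0,0,-2],[0,0,0],0.1],[[0,0,0],[0,0,0],0.1],[[0,0,0],[0,0,0],0.1]]';python3 -m creep '[[[0,0,-1],[0,0,0],0.1],[[0,0,0],[0,0,0],0.1],[[0,0,0],[0,0,0],0.1]]'
```

```text
t: 42.08
tcp_pos: [548.3, -9.1, 238.7]
tool_rot: [71.3, 89.9, -13.8]
wrist_force: [0.6, -0.5, -2.2]
gripper_width: 27.3
t: 42.45
tcp_pos: [548.2, -9.1, 235.9]
tool_rot: [67.4, 90.0, -17.7]
wrist_force: [0.6, 0.5, 0.1]
gripper_width: 27.2
t: 42.82
tcp_pos: [548.2, -9.1, 235.8]
tool_rot: [60.6, 89.9, -24.6]
wrist_force: [-3.5, -0.1, 9.9]
gripper_width: 27.2
```

```bash
python3 -m creep '[[[0,0,0],[0,0,0],0.5],[[0,0,0],[0,0,0],0.6],[[0,0,0],[0,0,0],0.6],[[0,0,0],[0,0,0],0.6],[[0,0,30],[0,0,0],0.7],[[0,0,45],[0,0,0],1],[[0,0,50],[0,0,0],1]]' && python3 -m creep '[[[-13,26.6,0],[0,0,10],1],[[-13,26.6,0],[0,0,10],1],[[-13,26.6,0],[0,0,10],1],[[-13,26.6,0],[0,0,10],1],[[-13,26.6,0],[0,0,10],1],[[-13,26.6,0],[0,0,10],1],[[-13,26.6,0],[0,0,10],1],[[-13,26.6,0],[0,0,10],1],[[-13.5,26.7,0],[0,0,9.8],1],[[0,0,0],[0,0,0],1],[[0,0,0],[0,0,0],1],[[0,0,0],[0,0,0],1]]'; python3 -c "
from h import *
s=state();print(s[0],s[2])
def rect(m,z):
    p=np.argwhere(m)[:,::-1].astype(float);return cv2.minAreaRect(np.array([at('top',q,z) for q in p],np.float32))
im=camera('top');cv2.imwrite('pics/t7.png',im[:,:,::-1])
for m in mask(im,(95,80,170),(125,255,255))[:2]: print(rect(m,57))
for m in mask(im,(5,130,90),(32,255,255))[:1]: print(rect(m,83))
for m in mask(im,(5,130,170),(32,255,255))[:1]: print(rect(m,83))"
```

```text
t: 43.7
tcp_pos: [547.9, -9.1, 360.8]
tool_rot: [-107.3, 89.9, 167.6]
wrist_force: [0.1, 0.1, 0.0]
gripper_width: 85.3
t: 45.2
tcp_pos: [431.0, 229.8, 359.7]
tool_rot: [-75.2, 90.0, -70.7]
wrist_force: [0.4, -0.1, -0.5]
gripper_width: 85.2
[430.99530068 229.78677482 359.66553338] 94.53351016923253
((584.9697875976562, -10.290454864501953), (35.1994514465332, 81.8370361328125), 3.9605274200439453)
((547.00390625, -8.461315155029297), (27.335458755493164, 81.8520278930664), 4.842955112457275)
((547.37939453125, -8.27828598022461), (24.385000228881836, 79.86563110351562), 4.843574523925781)
```

```bash
python3 -m creep '[[[-0.3,0.3,-50],[0,0,0],1],[[0,0,-50],[0,0,0],1],[[0,0,-28],[0,0,0],1],[[0,0,-12],[0,0,0],1],[[0,0,-3],[0,0,0],0.7],[[0,0,0],[0,0,0],0.5],[[0,0,0],[0,0,0],0.3],[[0,0,0],[0,0,0],0.3],[[0,0,0],[0,0,0],0.3],[[0,0,0],[0,0,0],0.3],[[0,0,0],[0,0,0],0.3]]' 40 && python3 -m creep '[[[0,0,20],[0,0,0],0.3],[[0,0,40],[0,0,0],0.3],[[0,0,60],[0,0,0],0.3],[[15,-48,0],[0,0,0],0.3],[[15,-48,0],[0,0,0],0.3],[[16,-48,0],[0,0,0],0.3],[[15,-48,0],[0,0,0],0.3],[[15,-48,0],[0,0,0],0.3],[[0,0,0],[0,0,0],0.3],[[0,0,0],[0,0,0],0.3],[[0,0,0],[0,0,0],0.3]]'; python3 -c "
from h import *
s=state();print(s[0],s[2])"
```

```text
t: 46.62
tcp_pos: [430.6, 230.8, 217.8]
tool_rot: [7.1, 89.9, 11.8]
wrist_force: [-0.6, -1.0, 7.4]
gripper_width: 42.9
t: 48.0
tcp_pos: [506.0, -8.3, 336.8]
tool_rot: [127.4, 90.0, 132.2]
wrist_force: [0.8, 0.0, -1.9]
gripper_width: 43.0
[506.01100992  -8.28532551 336.7790129 ] 94.74038360554256
```

```bash
python3 -m creep '[[[0,0,-45],[0,0,0],0.3],[[0,0,-45],[0,0,0],0.3],[[0,0,-18],[0,0,0],0.3],[[0,0,-6],[0,0,0],0.3],[[0,0,0],[0,0,0],0.3],[[0,0,0],[0,0,0],0.3]]';python3 -m creep '[[[0.2,-0.4,-2],[0,0,0],0.3],[[0,0,0],[0,0,0],0.3],[[0,0,0],[0,0,0],0.3]]'
```

```text
t: 48.75
tcp_pos: [506.5, -9.1, 223.7]
tool_rot: [-19.9, 89.9, -15.2]
wrist_force: [0.3, -0.2, -1.3]
gripper_width: 42.7
t: 49.12
tcp_pos: [506.5, -9.7, 220.8]
tool_rot: [-21.1, 90.0, -16.5]
wrist_force: [0.3, 0.4, -1.5]
gripper_width: 43.0
```

```bash
python3 -m creep '[[[0,0,-2.5],[0,0,0],0.3],[[0,0,0],[0,0,0],0.3],[[0,0,0],[0,0,0],0.3]]';python3 -m creep '[[[0,0,-0.8],[0,0,0],0.3],[[0,0,0],[0,0,0],0.3],[[0,0,0],[0,0,0],0.3]]'
```

```text
t: 49.5
tcp_pos: [506.5, -9.7, 218.1]
tool_rot: [167.6, 90.0, 172.3]
wrist_force: [0.3, 0.6, -1.7]
gripper_width: 42.7
t: 49.88
tcp_pos: [506.5, -9.6, 217.8]
tool_rot: [-21.1, 90.0, -16.4]
wrist_force: [-3.1, 0.4, 5.8]
gripper_width: 42.7
```

Contact. I'm releasing, lifting straight up and moving aside for a last look.

```bash
python3 -m creep '[[[0,0,0],[0,0,0],0.65],[[0,0,0],[0,0,0],0.8],[[0,0,0],[0,0,0],1],[[0,0,0],[0,0,0],1],[[0,0,30],[0,0,0],1],[[0,0,50],[0,0,0],1],[[0,0,60],[0,0,0],1],[[-30,50,0],[0,0,0],1],[[-30,50,0],[0,0,0],1],[[-30,50,0],[0,0,0],1],[[-30,50,0],[0,0,0],1],[[0,0,0],[0,0,0],1]]'; python3 - <<'E'
from h import *
def rect(m,z):
    p=np.argwhere(m)[:,::-1].astype(float);return cv2.minAreaRect(np.array([at('top',q,z) for q in p],np.float32))
im=camera('top');sd=camera('side')
for m in mask(im,(95,80,170),(125,255,255))[:2]: print("blue",rect(m,57))
for m in mask(im,(5,130,90),(32,255,255))[:3]: print("or/ye",rect(m,83),rect(m,79)[0])
for m in mask(im,(20,120,100),(32,255,255))[:3]: print("yel",rect(m,79))
o=np.zeros((600,800,3),np.uint8);o[:300,:400]=im[120:420,120:520,::-1];o[300:,:400]=sd[110:410,170:570,::-1]
o[:,400:]=cv2.resize(sd[180:330,270:370,::-1],(400,600),interpolation=cv2.INTER_CUBIC);cv2.imwrite('pics/fin.png',o)
E
```

```text
t: 51.38
tcp_pos: [384.6, 192.7, 357.6]
tool_rot: [82.7, 90.0, 87.7]
wrist_force: [1.0, -0.4, 0.5]
gripper_width: 85.3
blue ((584.6034545898438, -9.517757415771484), (35.64059829711914, 83.61646270751953), 4.409733772277832)
or/ye ((547.0528564453125, -8.457168579101562), (27.433673858642578, 81.8520278930664), 4.842956066131592) (547.4047241210938, -8.443351745605469)
or/ye ((505.4071960449219, -9.111068725585938), (41.114227294921875, 41.107872009277344), 46.623802185058594) (505.60577392578125, -9.099716186523438)
or/ye ((398.0556640625, 25.82025909423828), (30.866418838500977, 31.990388870239258), 46.85443878173828) (397.85943603515625, 25.960168838500977)
yel ((547.9400024414062, -8.438224792480469), (18.74931526184082, 74.7863540649414), 4.844643592834473)
yel ((505.2826232910156, -10.171398162841797), (41.91989517211914, 41.108116149902344), 28.267915725708008)
yel ((397.85943603515625, 25.960168838500977), (30.979984283447266, 32.108070373535156), 46.854557037353516)
```

View pics/fin.png

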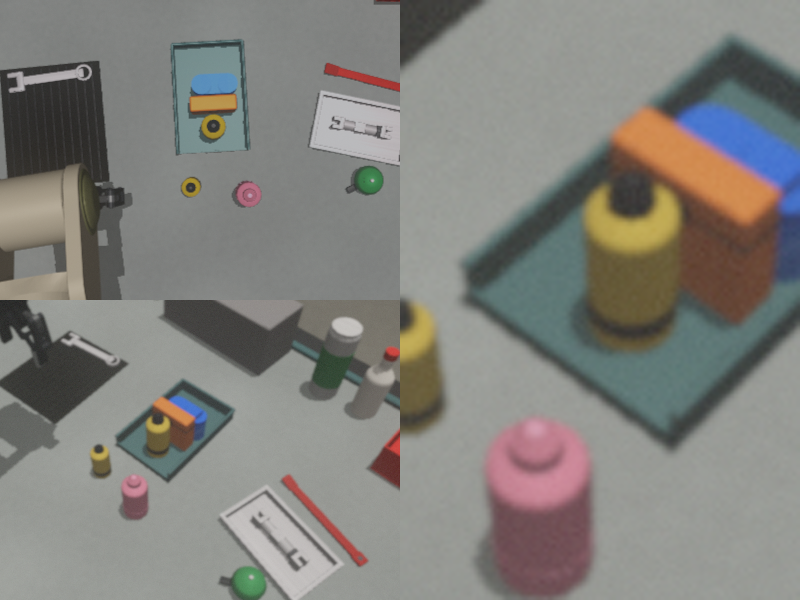

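The three stand upright in the tray, square and within about 1 mm of where they were. The adjuster lies flat in the dish, and nothing else has moved. I'm handing in.

```bash
python3 -c "
from workcell import job
print(job.finish_job())"
```

```text
the job is handed in; nothing more can be done
None
```

The job is done and handed in, at about 51 s of the 144 s allowed. I stood the oil bottle, patch box and parts box on the mat and let go of each. I then laid the adjuster in the dish and put the three back in the tray in the order parts box, patch box, bottle.

**Position of the three:** the last top view puts each of them within about 1 mm and 0.5° of where it was first measured. The largest shift is the patch box, about 0.6 mm towards the robot. One colour filter, a different one from that for the first figure, put the bottle about 1 mm off in y; the matching filter showed no change.

**Everything else:** the last picture shows the three upright in the tray and the adjuster lying flat inside the dish. The spanner, tire lever, bell and the look-alike bottles look unmoved. I judged those by eye and did not measure them.

**Forces:** the wrist readings I saw stayed below 11 N, taken at the end of each move. No check failed.

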